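Nozzles into the soaking dish, then open the solvent bottle

TASK

Get the two dirty copper welding nozzles ready to soak: drop both from close above into the open steel dish, leaving it standing upright. Then open the solvent bottle beside it: press its push-and-turn safety cap down, keep it down while you twist it anticlockwise until it comes free, and lift it off. Finish while still holding the cap level and still, straight above the open neck and about 5 cm up; leave everything else on the bench where it is.

Things in the scene. Friction and masses are not known exactly. Their poses are not given: they have to be found in the camera images.
- nozzle1_center (a point): Copper laser-welding nozzle, loose, standing upright on the bench, tip up; 50 mm tall, about 90 g. From the bottom: threaded end 20 mm wide and 6 mm high, knurled round collar 25 mm wide from 6 to 34 mm (grip here), then a cone narrowing to an 11 mm tip. The point is its centre, half-way up (25 mm above the bench); z is its axis, pointing to the tip.
- nozzle2_center (a point): The second copper nozzle, exactly like the first; the same point and axes.
- dish_in (a point): Round open stainless-steel dish, loose, 0.28 kg, standing on the bench: 109 mm wide over the rolled rim, mouth 99 mm wide, rim 48 mm above the bench, wall 3 mm, flat bottom 4 mm thick, inner bottom 94 mm wide. The point is the centre of the inner bottom, 4 mm above the bench; z points up out of the mouth.
- bottle: Square white plastic solvent bottle, 72 mm wide up to 110 mm height, clamped immovably in an aluminium holder (plate 130 x 110 x 10 mm, four walls up to 55 mm, 85 mm wide outside) that is bolted to the bench. Origin: centre of the holder's underside, on the bottle's axis; z up.
- bottle_neck (a point): Bottle's neck, an upright open tube 32 mm wide. Point: centre of its rim, 165 mm above the bench, z up. It runs 28 mm down to a collar 39 mm wide (to 33 mm below the rim), then a round shoulder sloping out to 66 mm width 50 mm below the rim. Three bayonet tabs stand out from it to 41 mm width, 3 to 15 mm below the rim.
- cap_center (a point): Push-and-turn safety cap locked on the neck: round, grey, ribbed side, 48 mm wide, 25 mm tall, 32 g, loose once freed. Point: its centre, half-way up, 0.5 mm below the rim of the neck when locked (top 12 mm above the rim, lower edge 13 mm below), z up; its x agrees with the neck's x when locked. It can be gripped by its side at any yaw.
- cap_top (a point): Centre of the cap's top. Locked, the cap turns only a few degrees. Pressed straight down 3.5 to 5.5 mm (hard stop at 5.5), it turns anticlockwise seen from above (positive about z). It can be lifted off once turned about 35 to 85 degrees, best 60; a stop follows at about 88. It does not turn clockwise. Let up well before 35 degrees, it stays caught.
- liner (a joint): Sprung sealing disc inside the cap, m: how far the cap is pressed down from the locked height. 0 locked, 0.0055 at the hard stop, -0.0015 when the cap is off or rises freely. Its spring lifts the cap with 7 N when locked, 11 N at 3.5 mm and 14 N at the stop.
- spool: Bystander: small reel of welding wire lying flat, 100 mm wide, 45 mm tall; origin at the centre of its underside.
- offcut: Bystander: orange-painted square steel tube offcut lying on the bench, 140 x 40 x 40 mm, long along its x; origin at the centre of its underside.
- cassette: Bystander: flat black protective-lens cassette, 75 x 35 mm, up to 18 mm tall; origin at the centre of its underside.
Things that resemble listed ones, but are neither listed nor needed, are in the scene too. What is shaped like the bottle but pink is not meant.

How it is judged (in metres and radians):
On the way, in this order (a step that is already met when the one before it is completed fails the run):
1. both nozzles rest in the upright dish, let go, with the cap still locked on the bottle (horizontal distance between each of nozzle1_center, nozzle2_center and dish_in below 0.045 m and z of nozzle1_center in the frame of dish_in between 0 and 0.045 m and contact force between each of nozzle1, nozzle2 and the fingers below 0.05 N and linear speed of each of nozzle1, nozzle2 below 0.03 m/s and z of nozzle2_center in the frame of dish_in between 0 and 0.045 m and angle between dish_in's own z axis and vertical below 0.1 rad and height (world z) of dish_in below 0.012 m and z of cap_center in the frame of bottle_neck below 0.004 m and angle between the x axis of cap_center and the x axis of bottle_neck, either way round below 0.2 rad), for 0.2 s.
2. the cap is gripped and pressed fully down (2.5 mm or more), not yet turned (contact force between the fingers and cap above 1 N and z of cap_center in the frame of bottle_neck below -0.003 m and angle between the x axis of cap_center and the x axis of bottle_neck, either way round below 0.3 rad), for 0.05 s.
3. the cap, still on the neck, is gripped and turned past the lock (contact force between the fingers and cap above 1 N and z of cap_center in the frame of bottle_neck below 0.006 m and angle between the x axis of cap_center and the x axis of bottle_neck, either way round above 0.4 rad), for 0.05 s.
At the end, for the whole second after the job is handed in: Both nozzles lie at rest in the dish, which stands upright on the bench. The fingers hold the cap still and level (within 17 degrees), its centre 35 to 110 mm above the neck's rim and within 30 mm of straight above it, clear of the bottle (horizontal distance between each of nozzle1_center, nozzle2_center and dish_in below 0.045 m and z of nozzle1_center in the frame of dish_in between 0 and 0.045 m and contact force between each of nozzle1, nozzle2 and the fingers below 0.05 N and linear speed of each of nozzle1, nozzle2, cap below 0.03 m/s and z of nozzle2_center in the frame of dish_in between 0 and 0.045 m and angle between dish_in's own z axis and vertical below 0.1 rad and height (world z) of dish_in below 0.012 m and contact force between the fingers and cap above 1 N and z of cap_center in the frame of bottle_neck between 0.035 and 0.11 m and horizontal distance between cap_center and bottle_neck below 0.03 m and angle between cap_center's own z axis and vertical below 0.3 rad and contact force between cap and bottle below 0.05 N); the arm keeps its last pose, push and grip.
It fails at once if a bystander is moved more than 25 mm (distance of any of spool, offcut, cassette from where it was at the start of the episode above 0.025 m).
It fails at once if the dish is tipped over (angle between dish_in's own z axis and vertical above 0.4 rad).
It also fails if it takes over 67 s, if anything falls off the work surface, if the arm or the gripper's body presses on something with over 40 N, if the wrist force passes 120 N, or if a joint passes its speed limit or range.

ROBOT

A 6-joint arm with a two-finger parallel gripper is mounted at the origin on the work surface. World frame = base frame: x ahead of the robot, y to its left, z up, the work surface at z = 0. Lengths are in mm, angles in rad, forces in N, time in s.
With the tool pointing down it reaches from about 275 to 1000 mm from the base axis. Payload 8.4 kg.
Tool frame: the origin (TCP) lies midway between the tips of the shut fingers; the grasp point (between the pads) lies grip_depth behind it (grip_depth is the distance from the TCP to the grasp point, in mm); z points along the fingers, y is the line along which they close (so a half turn about z gives the same grasp; the last joint's range is limited). The gripper opens to 85 mm and grips with 20 to 120 N. Pads are 22 mm wide; open, the fingers measure 114 mm over their backs; the gripper's body (76 mm by 85 mm) begins 54 mm behind the grasp point. The pads swing forward as they close: fully open they stand 13 mm farther back than shut.
Start: joints at [1.199, 0.353, 1.633, -0, 1.155, -0.002], TCP at [225.892, 582.753, 231.281] pointing down, gripper open.
Joint ranges: [-2.63, 2.63], [-0.92, 2.1], [0.06, 2.66], [-1.3, 4.44], [0, 2.69], [-3.02, 3.02]. Speed limits (rad/s): [2.22, 2.22, 2.79, 3.14, 3.14, 3.14].

INTERFACE

Orientations are given as [roll, pitch, yaw] about the fixed x, y, z axes, in that order (R = Rz(yaw) Ry(pitch) Rx(roll)).
In Python, from rig import * gives the robot as it stands.
- The arm moves only by the shell command python3 -m creep 'ROWS' [FORCE]. ROWS is JSON, a list of rows, each an object of numbers: "x", "y", "z": the shift along the tool's x, y, z in mm; "rx", "ry", "rz": the turn, a rotation vector about the tool's x, y, z in rad; "hand": the finger opening in mm, from 0 to 85.4. A call has 1 to 20 rows; each row shifts and turns the commanded pose from where the row before left it, along the tool's axes as they then stand; what a row does not reach is not made up. A row lasts 1/8 s, in which the tool goes at most 62.5 mm and 10.7 degrees, less where a joint would pass 70% of its speed; a pose out of reach is approached as far as the arm can. A call with a gripper value outside its range is refused whole. The fingers move at their own pace and stop on an object; FORCE is the grip in N (left out, the last holds). Time passes only in rows, so rows that do not move let the fingers close. It gives the time, the measured TCP pose, the force, the opening and the grip force at its end, in the units of the state.
- sense(): the state, without advancing time (a new reading comes with each control period).
- grab_frame(name): name is "scene" or "top" or "wrist"; returns the picture (400x640x3 uint8, red, green, blue); there is no depth.
- get_calibration(name): a dict with "K" (3x3 intrinsics, pixels), "R" (3x3) and "t" (3): a world point X has camera coordinates R X + t. Camera axes: x right, y down, z forward; pixel columns grow to the right and rows downward; lengths in mm; the calibration is good to about 2 mm. A picture is of the moment at which its call begins: read the wrist's pose just before it. get_calibration takes no time and is no camera call; for the wrist camera it gives the pose at the moment of the call.
- sign_off(): hands the job in; it is judged then, once.
The state is a dict: "clock": time; "qpos": joint angles; "qvel": joint speeds; "joint_efforts": joint torques, N m; "eef_pos": TCP position; "tcp_rot": TCP orientation; "contact_force": force on the tool from outside, world axes, zero at the start; "wrist_torque": the same for the moment, N m; "opening": opening from 0.0 (shut) to 1.0 (fully open); "grasp_force": force on a finger pad.
Only numpy, scipy, OpenCV 4.12 (cv2) and the standard library are available. Lean on these libraries where they do the work, as an engineer would, in place of code of your own. Each camera call takes 0.05 s, during which the arm holds its last target. There are 200 camera calls.

## Working session

There is one attempt and no reset: what is moved stays moved. The work goes in short steps, Python scripts to look and compute and a shell command to move; the robot and the scene stay as the last step left them, time stands still between calls to the robot, and variables do not carry over. Pictures are saved under pics/ and viewed, at most 13 in all, crops included, and the job is handed in when it is done.

```bash
ls; mkdir -p pics; python3 - <<'E'
from rig import *
import cv2
s=sense(); print({k:s[k] for k in s})
try: print(grip_depth)
except Exception as e: print(e)
for n in("scene","top"):
    cv2.imwrite(f"pics/{n}0.png",grab_frame(n)[:,:,::-1]); c=get_calibration(n); print(n,c)
E
```

```text
pics
{'clock': 0.0, 'qpos': array([ 1.19861116e+00,  3.53654192e-01,  1.63416380e+00, -4.18464826e-06,
        1.15520243e+00, -2.39806335e-03]), 'qvel': array([ 0.00066585, -0.00073379, -0.00101495, -0.00246735, -0.00251137,
       -0.0002574 ]), 'joint_efforts': array([ 1.92904699e-03, -6.05241823e+01, -3.42075169e+01,  8.11883228e-05,
        9.51086171e-03,  2.27425426e-05]), 'eef_pos': array([225.7056301 , 582.29145534, 230.54521861]), 'tcp_rot': array([-3.14016488e+00,  4.02137213e-07,  2.77180725e+00]), 'contact_force': array([-0.20906083, -0.26294988, -0.84216841]), 'wrist_torque': array([-0.00952155, -0.02215458,  0.00347703]), 'grasp_force': 0.0, 'opening': 1.0052500278173997}
18.700000000000003
scene {'K': array([[383.1720791 ,   0.        , 323.94388632],
       [  0.        , 383.1720791 , 199.93205545],
       [  0.        ,   0.        ,   1.        ]]), 'R': array([[-0.08228614,  0.99652464, -0.01294708],
       [ 0.84268848,  0.06263587, -0.53474562],
       [-0.53207623, -0.05491251, -0.8449139 ]]), 't': array([ 124.6069753 , -409.99552451, 1320.74523629])}
top {'K': array([[520.19472475,   0.        , 322.85640927],
       [  0.        , 520.19472475, 204.38565301],
       [  0.        ,   0.        ,   1.        ]]), 'R': array([[ 0.01239978, -0.99991272,  0.00456084],
       [-0.99810762, -0.01265187, -0.0601756 ],
       [ 0.06022805, -0.00380604, -0.99817739]]), 't': array([-112.17250566,  605.78501242, 1337.73390679])}
```

View pics/scene0.png

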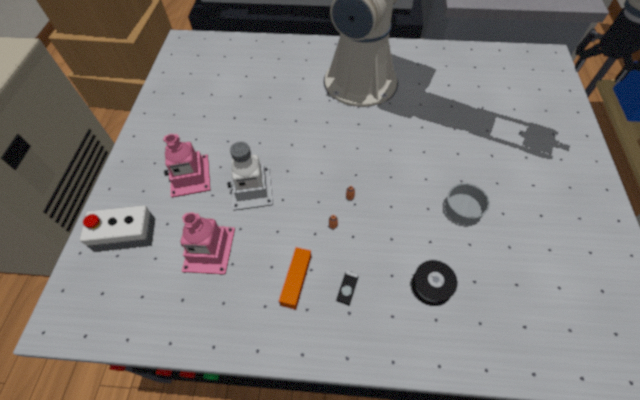

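View pics/top0.png

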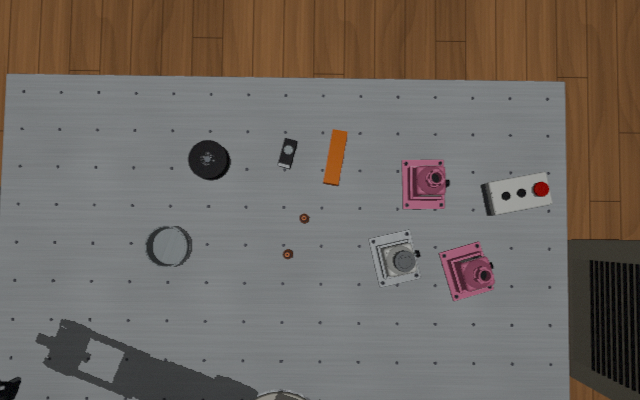

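The scene view shows two copper nozzles at (333,222) and (350,193), the dish at (466,204), and the white bottle with its grey cap at (240,151). There are also two pink decoys at (180,160) and (203,235), a white control box at (116,225), the spool at (434,282), the offcut at (295,278) and the cassette at (347,288). In the top view, the nozzles are at (304,218) and (288,254), the dish at (169,246), and the cap at (403,261).
Things that could be mistaken for the bottle are the pink bottles at top (430,183) and (473,272). I choose the white one with the grey cap. Nothing else looks like the nozzles or the dish. I'll check all of this in one close crop.

```bash
cat > h.py <<'E'
from rig import *
import numpy as np, cv2
def tri(pts):  # list of (calib,(u,v))
    A=[]
    for c,(u,v) in pts:
        P=c["K"]@np.c_[c["R"],c["t"]]; A+= [u*P[2]-P[0],v*P[2]-P[1]]
    A=np.array(A); A/=np.linalg.norm(A[:,:3],axis=1)[:,None]
    X,*_=np.linalg.lstsq(A[:,:3],-A[:,3],rcond=None); return X, A[:,:3]@X+A[:,3]
def ray(c,uv,z):
    d=c["R"].T@np.linalg.inv(c["K"])@[*uv,1]; o=-c["R"].T@c["t"]; return o+d*(z-o[2])/d[2]
def copper(im):
    h=cv2.cvtColor(im,cv2.COLOR_RGB2HSV); m=((h[...,0]<14)&(h[...,1]>90)&(h[...,2]>50)).astype(np.uint8)
    n,l,s,c=cv2.connectedComponentsWithStats(m); return [(s[i].tolist(),c[i].round(1).tolist()) for i in range(1,n) if s[i][4]>15]
E
python3 - <<'E'
from h import *
s=cv2.imread("pics/scene0.png");t=cv2.imread("pics/top0.png")
f=lambda im,x,y:cv2.resize(im[y:y+75,x:x+100],(400,300),interpolation=cv2.INTER_CUBIC)
cv2.imwrite("pics/crop0.png",np.vstack([np.hstack([f(s,200,135),f(s,420,165)]),np.hstack([f(t,350,225),f(t,120,210)])]))
for n,im,r in(("s",s,(320,180,370,240)),("t",t,(270,205,320,265))):
    x0,y0,x1,y1=r; print(n,copper(im[y0:y1,x0:x1,::-1].copy()),r)
S,T=get_calibration("scene"),get_calibration("top")
for k,a,b in(("far",(333,222),(304,218)),("near",(350,193),(288,254)),("dish",(466,204),(169,246)),("cap",(240,149),(403,261))): print(k,tri([(S,a),(T,b)]))
E
```

```text
s [([27, 7, 7, 13, 75], [30.0, 13.2]), ([9, 36, 8, 13, 75], [12.8, 41.8])] (320, 180, 370, 240)
t [([30, 9, 9, 9, 63], [33.9, 13.0]), ([13, 44, 10, 10, 65], [17.7, 48.7])] (270, 205, 320, 265)
far (array([570.92329572, -54.88720164,  18.28347726]), array([ 1.04677879, -0.04591621,  1.04305116, -0.09784872]))
near (array([477.13769681, -14.75624308,  18.97019089]), array([ 1.11641917, -0.04012586,  1.11478364, -0.06653957]))
dish (array([494.58166918, 292.72215894,  26.80824224]), array([2.31003706, 0.03471013, 2.29234072, 0.34498322]))
cap (array([ 470.11182927, -289.99786807,  173.81455647]), array([-0.53095551,  0.04438891, -0.51619175,  0.13567861]))
```

View pics/crop0.png

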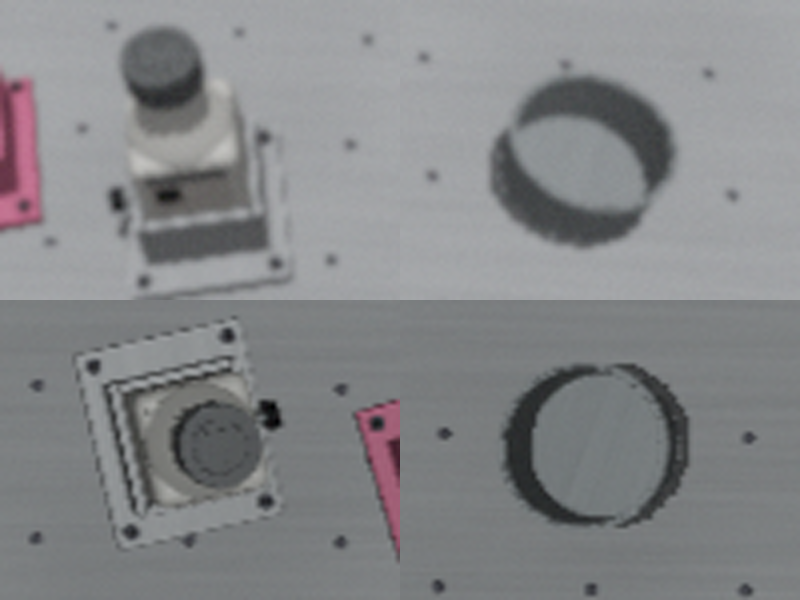

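The crop confirms the white bottle with the grey cap (top disc at about scene (240,147), top (404,260)) and the dish at about top (168,246). The triangulated heights are plausible. Next I go above the nozzles; the current yaw already closes the fingers across the line between them.

```bash
python3 -m creep '[{"x":-41.7,"y":-39,"z":-5},{"x":-41.7,"y":-39,"z":-5},{"x":-41.7,"y":-39,"z":-5},{"x":-41.7,"y":-39,"z":-5},{"x":-41.7,"y":-39,"z":-5},{"x":-41.7,"y":-39,"z":-5},{"x":-41.7,"y":-39,"z":-5},{"x":-41.7,"y":-39,"z":-5},{"x":-41.7,"y":-39,"z":-5},{"x":-41.7,"y":-39,"z":-5},{"x":-41.7,"y":-39,"z":-5},{"x":-41.7,"y":-39,"z":-5},{"hand":85},{"hand":85}]' 40
python3 - <<'E'
from h import *
c=get_calibration("wrist"); im=grab_frame("wrist"); cv2.imwrite("pics/w1.png",im[:,:,::-1])
np.savez("w1.npz",**c)
print(c, sense()["qpos"]); cs=copper(im); print(cs)
E
```

```text
{'K': array([[277.38177941,   0.        , 321.87841534],
       [  0.        , 277.38177941, 200.50316597],
       [  0.        ,   0.        ,   1.        ]]), 'R': array([[ 0.36184683,  0.93223705, -0.0009746 ],
       [ 0.88851119, -0.34455789,  0.30303089],
       [ 0.28216082, -0.11051671, -0.95298024]]), 't': array([-625.69386445,  -39.00776064,  379.16898525])} [ 1.19863025e+00  3.53486586e-01  1.63393838e+00  1.93087738e-05
  1.15520375e+00 -2.37984785e-03]
[([411, 0, 229, 357, 19800], [515.2, 191.7])]schema error: expected keys x, y, z, rx, ry, rz, hand
```

View pics/w1.png

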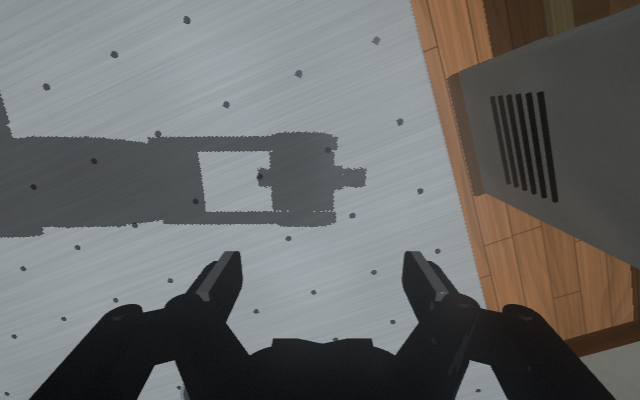

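The call was refused because every row needs all seven keys, so the arm is still at the start. This view only shows its own shadow, the cabinet and the fingers. I'll resend it with full rows.

```bash
python3 -m creep '[{"x":-41.7,"y":-39,"z":-5,"rx":0,"ry":0,"rz":0,"hand":85},{"x":-41.7,"y":-39,"z":-5,"rx":0,"ry":0,"rz":0,"hand":85},{"x":-41.7,"y":-39,"z":-5,"rx":0,"ry":0,"rz":0,"hand":85},{"x":-41.7,"y":-39,"z":-5,"rx":0,"ry":0,"rz":0,"hand":85},{"x":-41.7,"y":-39,"z":-5,"rx":0,"ry":0,"rz":0,"hand":85},{"x":-41.7,"y":-39,"z":-5,"rx":0,"ry":0,"rz":0,"hand":85},{"x":-41.7,"y":-39,"z":-5,"rx":0,"ry":0,"rz":0,"hand":85},{"x":-41.7,"y":-39,"z":-5,"rx":0,"ry":0,"rz":0,"hand":85},{"x":-41.7,"y":-39,"z":-5,"rx":0,"ry":0,"rz":0,"hand":85},{"x":-41.7,"y":-39,"z":-5,"rx":0,"ry":0,"rz":0,"hand":85},{"x":-41.7,"y":-39,"z":-5,"rx":0,"ry":0,"rz":0,"hand":85},{"x":-41.7,"y":-39,"z":-5,"rx":0,"ry":0,"rz":0,"hand":85},{"x":0,"y":0,"z":0,"rx":0,"ry":0,"rz":0,"hand":85},{"x":0,"y":0,"z":0,"rx":0,"ry":0,"rz":0,"hand":85}]' 40
python3 - <<'E'
from h import *
c=get_calibration("wrist"); im=grab_frame("wrist"); cv2.imwrite("pics/w2.png",im[:,:,::-1])
np.savez("w2.npz",**c)
s=sense();print(s["clock"],s["eef_pos"],s["tcp_rot"],s["qpos"]); cs=copper(im); print(cs)
for st,cc in cs: print(ray(c,cc,25))
E
```

```text
clock: 1.9
eef_pos: [522.8, -34.3, 290.8]
tcp_rot: [3.142, -0.001, 2.771]
contact_force: [-0.6, 1.0, -0.6]
opening: 0.993
grasp_force: 0.0
1.95 [522.66329235 -33.80656177 290.89762877] [ 3.14155740e+00 -1.13035846e-03  2.77195602e+00] [-6.76972628e-02  1.39694508e-01  1.77777512e+00  3.93036644e-04
  1.22519179e+00 -1.26899028e+00]
[([317, 204, 8, 6, 21], [321.1, 207.0]), ([291, 255, 41, 83, 2091], [311.5, 295.7]), ([0, 367, 40, 30, 449], [13.0, 381.3])]
[581.06797673 -56.81234603  25.        ]
[ 726.12625526 -131.25239977   25.        ]
[ 697.20552158 -744.53718702   25.        ]
```

View pics/w2.png

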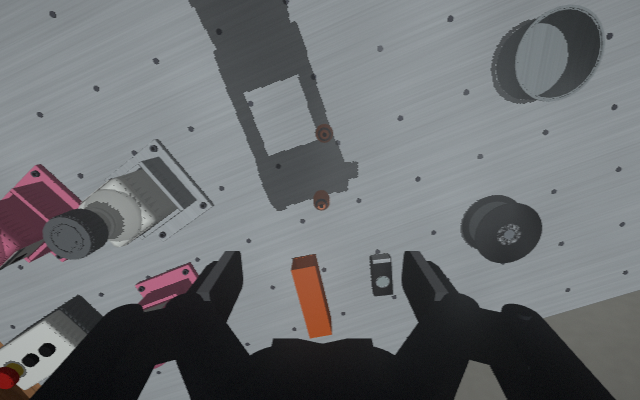

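The wrist view shows the two nozzles in the arm's shadow at (324,132) and (321,200), the dish mouth at about (563,53), and the cap top at about (72,236). The spool, offcut and cassette are clear of all of these.

```bash
python3 - <<'E'
from h import *
S,T=get_calibration("scene"),get_calibration("top"); W=dict(np.load("w2.npz"))
s=sense(); y=s["tcp_rot"][2]; 
for k,a,b,w in(("far",(332.8,221.8),(303.9,218),(321,200.5)),("near",(350,193.2),(287.9,253.7),(324,132)),("dishrim",(466,201),(168,246.3),(563,53)),("captop",(240.5,147.5),(404,260.5),(72,236))):
    X,r=tri([(S,a),(T,b),(W,w)]); Y,_=tri([(T,b),(W,w)]); print(k,X.round(1),r.round(1),Y.round(1))
    d=X-s["eef_pos"]; print("  tool dx,dy:",np.round([np.cos(y)*d[0]+np.sin(y)*d[1],np.sin(y)*d[0]-np.cos(y)*d[1]],1))
E
```

```text
far [571.6 -54.6  20.9] [0.2 0.  1.2 0.7 1.2 0.3] [571.6 -54.6  21.3]
  tool dx,dy: [-53.2  -1.6]
near [477.5 -13.7  18.2] [ 0.1 -0.3  1.9 -0.4  1.6 -0.8] [478.  -13.2  -3.8]
  tool dx,dy: [49.3  2.5]
dishrim [495.  290.2  51.3] [-2.3  4.9  4.3  1.   5.9 -3.8] [493.1 279.2  75.1]
  tool dx,dy: [142.9 292.2]
captop [ 469.7 -289.5  174.5] [ 0.3 -2.9  2.1 -1.4  2.9 -0.6] [ 471.  -292.7  167.8]
  tool dx,dy: [ -43.  -257.6]
```

```bash
python3 -m creep '[{"x":49,"y":2.5,"z":0,"rx":0,"ry":0,"rz":0,"hand":85},{"x":0,"y":0,"z":50,"rx":0,"ry":0,"rz":0,"hand":85},{"x":0,"y":0,"z":50,"rx":0,"ry":0,"rz":0,"hand":85},{"x":0,"y":0,"z":50,"rx":0,"ry":0,"rz":0,"hand":85},{"x":0,"y":0,"z":40,"rx":0,"ry":0,"rz":0,"hand":85},{"x":0,"y":0,"z":0,"rx":0,"ry":0,"rz":0,"hand":85}]' 40
python3 - <<'E'
from h import *
c=get_calibration("wrist"); s=sense(); im=grab_frame("wrist"); cv2.imwrite("pics/w3.png",im[:,:,::-1])
np.savez("w3.npz",**c)
print(s["clock"],s["eef_pos"],s["tcp_rot"]);print(copper(im))
h=cv2.cvtColor(im,cv2.COLOR_RGB2HSV); m=((h[...,0]<16)&(h[...,1]>70)).astype(np.uint8)
n,l,st,cc=cv2.connectedComponentsWithStats(m)
for i in range(1,n):
    if st[i][4]>150: print(st[i],cc[i],ray(c,cc[i],25))
E
```

```text
clock: 2.7
eef_pos: [475.8, -13.2, 99.2]
tcp_rot: [-3.14, -0.006, 2.774]
contact_force: [0.3, -0.4, -0.0]
opening: 0.996
grasp_force: 0.0
2.7 [475.80700633 -13.15509084  99.21193679] [-3.13975171 -0.00567339  2.77365342]
[([308, 194, 29, 30, 289], [318.8, 206.5]), ([315, 215, 16, 16, 142], [322.3, 222.3]), ([305, 291, 26, 36, 653], [318.0, 308.3]), ([310, 326, 15, 14, 134], [317.0, 332.3])]
[308 193  30  34 510] [322.13529412 205.5372549 ] [471.83799916 -10.09951431  25.        ]
[314 215  17  16 169] [322.10059172 222.24260355] [485.59156782 -15.43521466  25.        ]
[305 290  26  39 730] [317.69178082 307.91232877] [563.93993604 -50.05142988  25.        ]
```

View pics/w3.png

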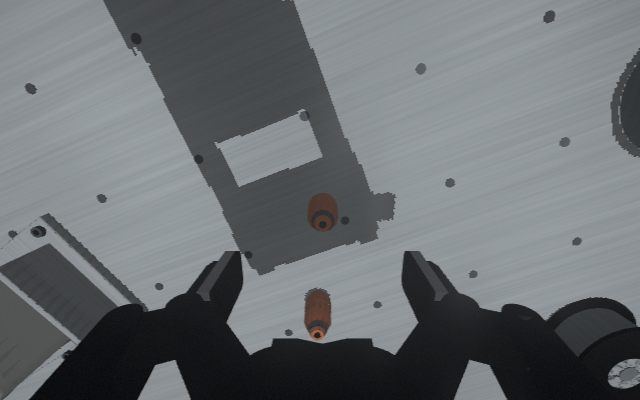

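The close view shows the near nozzle at (322,211), tip (322,224), midway between the open fingers. The far nozzle is below it at (317,312).

```bash
python3 - <<'E'
from h import *
W=dict(np.load("w3.npz")); W2=dict(np.load("w2.npz")); y=2.7737
print(tri([(W,(322.5,212)),(W2,(324,132))])[0])
for uv,z in (((322,224),50),((322.5,212),25),((317,333),50)):
    X=ray(W,uv,z); d=X-[475.8,-13.2,99]; print(X.round(1),np.round([np.cos(y)*d[0]+np.sin(y)*d[1],np.sin(y)*d[0]-np.cos(y)*d[1]],1))
E
```

```text
[476.89876705 -11.72148011  25.9370668 ]
[477.6 -12.4  50. ] [-1.3  1.4]
[477.2 -11.8  25. ] [-0.8  1.8]
[569.  -52.2  50. ] [-101.    -2.9]
```

```bash
python3 -m creep '[{"x":-1,"y":1.5,"z":40,"rx":0,"ry":0,"rz":0,"hand":85},{"x":0,"y":0,"z":35,"rx":0,"ry":0,"rz":0,"hand":70},{"x":0,"y":0,"z":18,"rx":0,"ry":0,"rz":0,"hand":50},{"x":0,"y":0,"z":0,"rx":0,"ry":0,"rz":0,"hand":15},{"x":0,"y":0,"z":0,"rx":0,"ry":0,"rz":0,"hand":15},{"x":0,"y":0,"z":0,"rx":0,"ry":0,"rz":0,"hand":15},{"x":0,"y":0,"z":0,"rx":0,"ry":0,"rz":0,"hand":15},{"x":0,"y":0,"z":0,"rx":0,"ry":0,"rz":0,"hand":15}]' 40
```

```text
clock: 3.75
eef_pos: [481.4, -13.3, 9.9]
tcp_rot: [3.14, 0.003, 2.772]
contact_force: [-1.3, 1.7, 9.2]
opening: 0.279
grasp_force: 40.3
```

```bash
python3 -m creep '[{"x":0,"y":0,"z":-25,"rx":0,"ry":0,"rz":0,"hand":15},{"x":0,"y":0,"z":-40,"rx":0,"ry":0,"rz":0,"hand":15},{"x":0,"y":0,"z":-40,"rx":0,"ry":0,"rz":0,"hand":15},{"x":19,"y":48,"z":0,"rx":0,"ry":0,"rz":0,"hand":15},{"x":19,"y":48,"z":0,"rx":0,"ry":0,"rz":0,"hand":15},{"x":19,"y":48,"z":0,"rx":0,"ry":0,"rz":0,"hand":15},{"x":19,"y":48,"z":0,"rx":0,"ry":0,"rz":0,"hand":15},{"x":19,"y":48,"z":0,"rx":0,"ry":0,"rz":0,"hand":15},{"x":19,"y":48,"z":0,"rx":0,"ry":0,"rz":0,"hand":15},{"x":0,"y":0,"z":0,"rx":0,"ry":0,"rz":0,"hand":15},{"x":0,"y":0,"z":0,"rx":0,"ry":0,"rz":0,"hand":15}]' 40
python3 - <<'E'
from h import *
c=get_calibration("wrist"); s=sense(); im=grab_frame("wrist"); cv2.imwrite("pics/w4.png",im[:,:,::-1])
np.savez("w4.npz",**c)
print(s["eef_pos"],s["tcp_rot"],s["opening"])
E
```

```text
clock: 5.12
eef_pos: [477.4, 296.1, 113.6]
tcp_rot: [-3.141, 0.0, 2.773]
contact_force: [0.2, -0.6, -1.0]
opening: 0.273
grasp_force: 39.7
[477.44624165 296.10774201 113.62564398] [-3.14127177e+00  9.18936430e-05  2.77271042e+00] 0.27328262641454715
```

View pics/w4.png

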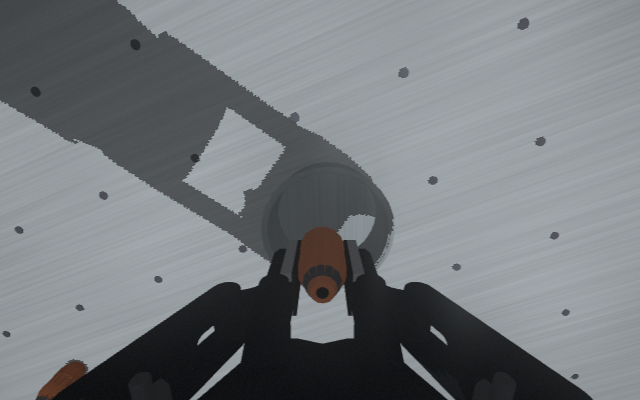

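The held nozzle is upright at (322,265). The dish is below it, with edges at u≈262 and u≈393 and the far edge at v≈163. I'll fit its centre from those edges.

```bash
python3 - <<'E'
from h import *
W=dict(np.load("w4.npz")); a=np.linspace(0,2*np.pi,90)
def pr(x,y,r,z):
    P=np.c_[x+r*np.cos(a),y+r*np.sin(a),0*a+z]@W["R"].T+W["t"]; p=P@W["K"].T; return p[:,:2]/p[:,2:]
for x,y in((495,290),(490,290),(495,285),(495,295)):
    for r,z in((54.5,48),(52,0)):
        p=pr(x,y,r,z); print(x,y,z,"u",p[:,0].min().round(),p[:,0].max().round(),"v",p[:,1].min().round(),p[:,1].max().round())
im=cv2.imread("pics/w4.png"); c=im[120:320,220:440]
p=pr(495,290,54.5,48); c=cv2.resize(c,None,fx=3,fy=3,interpolation=cv2.INTER_CUBIC)
c=cv2.convertScaleAbs(c,alpha=2)
cv2.polylines(c,[((p-[220,120])*3).astype(np.int32)],True,(0,0,255)); cv2.imwrite("pics/w4c.png",c)
E
```

```text
495 290 48 u 254.0 388.0 v 170.0 292.0
495 290 0 u 268.0 374.0 v 162.0 262.0
490 290 48 u 252.0 386.0 v 164.0 288.0
490 290 0 u 266.0 373.0 v 157.0 258.0
495 285 48 u 249.0 382.0 v 172.0 294.0
495 285 0 u 264.0 369.0 v 164.0 263.0
495 295 48 u 260.0 394.0 v 167.0 291.0
495 295 0 u 273.0 379.0 v 160.0 260.0
```

View pics/w4c.png

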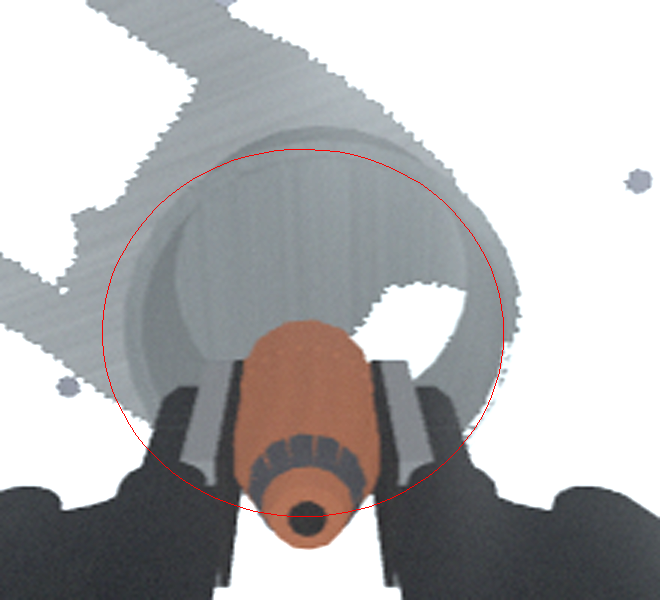

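The rim edges put the dish centre at about (496,295), 5 mm further in y than I had it. First drop goes 20 mm to the +tool-x side of centre.

```bash
python3 -m creep '[{"x":2,"y":6,"z":0,"rx":0,"ry":0,"rz":0,"hand":15},{"x":0,"y":0,"z":40,"rx":0,"ry":0,"rz":0,"hand":15},{"x":0,"y":0,"z":30,"rx":0,"ry":0,"rz":0,"hand":15},{"x":0,"y":0,"z":20,"rx":0,"ry":0,"rz":0,"hand":15},{"x":0,"y":0,"z":0,"rx":0,"ry":0,"rz":0,"hand":15},{"x":0,"y":0,"z":0,"rx":0,"ry":0,"rz":0,"hand":15}]' 40
```

```text
clock: 5.92
eef_pos: [478.7, 302.7, 24.1]
tcp_rot: [3.141, 0.001, 2.771]
contact_force: [0.3, -0.6, -1.5]
opening: 0.271
grasp_force: 39.7
```

```bash
python3 -m creep '[{"x":0,"y":0,"z":0,"rx":0,"ry":0,"rz":0,"hand":36},{"x":0,"y":0,"z":0,"rx":0,"ry":0,"rz":0,"hand":36},{"x":0,"y":0,"z":0,"rx":0,"ry":0,"rz":0,"hand":36},{"x":0,"y":0,"z":-20,"rx":0,"ry":0,"rz":0,"hand":36},{"x":0,"y":0,"z":-40,"rx":0,"ry":0,"rz":0,"hand":36},{"x":0,"y":0,"z":-30,"rx":0,"ry":0,"rz":0,"hand":40},{"x":-30.5,"y":-42.7,"z":0,"rx":0,"ry":0,"rz":0,"hand":85},{"x":-30.5,"y":-42.7,"z":0,"rx":0,"ry":0,"rz":0,"hand":85},{"x":-30.5,"y":-42.7,"z":0,"rx":0,"ry":0,"rz":0,"hand":85},{"x":-30.5,"y":-42.7,"z":0,"rx":0,"ry":0,"rz":0,"hand":85},{"x":-30.5,"y":-42.7,"z":0,"rx":0,"ry":0,"rz":0,"hand":85},{"x":-30.5,"y":-42.7,"z":0,"rx":0,"ry":0,"rz":0,"hand":85},{"x":-30.5,"y":-42.7,"z":0,"rx":0,"ry":0,"rz":0,"hand":85},{"x":0,"y":0,"z":0,"rx":0,"ry":0,"rz":0,"hand":85},{"x":0,"y":0,"z":0,"rx":0,"ry":0,"rz":0,"hand":85}]' 40
python3 - <<'E'
from h import *
c=get_calibration("wrist"); s=sense(); im=grab_frame("wrist"); cv2.imwrite("pics/w5.png",im[:,:,::-1]); np.savez("w5.npz",**c)
T=grab_frame("top"); cv2.imwrite("pics/top5.png",T[:,:,::-1]); print([x for x in copper(T) if x[1][1]>200])
h=cv2.cvtColor(im,cv2.COLOR_RGB2HSV); m=((h[...,0]<16)&(h[...,1]>70)).astype(np.uint8)
m=cv2.morphologyEx(m,cv2.MORPH_CLOSE,np.ones((9,9))); n,l,st,cc=cv2.connectedComponentsWithStats(m)
e=s["eef_pos"]; y=s["tcp_rot"][2]; print(e,s["tcp_rot"])
for i in range(1,n):
    if st[i][4]>150:
        X=ray(c,cc[i],27); d=X-e; print(st[i],cc[i],X,"tool",np.cos(y)*d[0]+np.sin(y)*d[1],np.sin(y)*d[0]-np.cos(y)*d[1])
E
```

```text
clock: 7.8
eef_pos: [568.8, -53.1, 113.2]
tcp_rot: [3.141, -0.001, 2.771]
contact_force: [-0.5, 0.4, 0.7]
opening: 0.999
grasp_force: 0.0
[([159, 249, 12, 9, 79], [164.5, 252.8])]
[568.81869711 -53.10724002 113.22563736] [ 3.14144822e+00 -5.11410309e-04  2.77085713e+00]
[308 189  28  36 782] [321.25191816 206.36445013] [569.47583421 -52.47108167  27.        ] tool -0.3820110752384209 0.8310199448575042
[ 270  292   55   52 2042] [296.40107738 318.85014691] [ 670.9653098  -118.67479935   27.        ] tool -118.96208357734575 -24.105144478616253
```

```bash
python3 -m creep '[{"x":0,"y":1,"z":45,"rx":0,"ry":0,"rz":0,"hand":85},{"x":0,"y":0,"z":40,"rx":0,"ry":0,"rz":0,"hand":70},{"x":0,"y":0,"z":19,"rx":0,"ry":0,"rz":0,"hand":50},{"x":0,"y":0,"z":0,"rx":0,"ry":0,"rz":0,"hand":15},{"x":0,"y":0,"z":0,"rx":0,"ry":0,"rz":0,"hand":15},{"x":0,"y":0,"z":0,"rx":0,"ry":0,"rz":0,"hand":15},{"x":0,"y":0,"z":0,"rx":0,"ry":0,"rz":0,"hand":15},{"x":0,"y":0,"z":-25,"rx":0,"ry":0,"rz":0,"hand":15},{"x":0,"y":0,"z":-40,"rx":0,"ry":0,"rz":0,"hand":15},{"x":0,"y":0,"z":-40,"rx":0,"ry":0,"rz":0,"hand":15},{"x":0,"y":0,"z":0,"rx":0,"ry":0,"rz":0,"hand":15}]' 40
```

```text
clock: 9.28
eef_pos: [571.9, -52.6, 117.9]
tcp_rot: [3.14, 0.006, 2.772]
contact_force: [0.5, 0.1, -1.3]
opening: 0.273
grasp_force: 39.9
```

```bash
python3 -m creep '[{"x":25.1,"y":42.4,"z":0,"rx":0,"ry":0,"rz":0,"hand":15},{"x":25.1,"y":42.4,"z":0,"rx":0,"ry":0,"rz":0,"hand":15},{"x":25.1,"y":42.4,"z":0,"rx":0,"ry":0,"rz":0,"hand":15},{"x":25.1,"y":42.4,"z":0,"rx":0,"ry":0,"rz":0,"hand":15},{"x":25.1,"y":42.4,"z":0,"rx":0,"ry":0,"rz":0,"hand":15},{"x":25.1,"y":42.4,"z":0,"rx":0,"ry":0,"rz":0,"hand":15},{"x":25.1,"y":42.4,"z":0,"rx":0,"ry":0,"rz":0,"hand":15},{"x":0,"y":0,"z":0,"rx":0,"ry":0,"rz":0,"hand":15},{"x":0,"y":0,"z":0,"rx":0,"ry":0,"rz":0,"hand":15}]' 40
python3 - <<'E'
from h import *
c=get_calibration("wrist"); im=grab_frame("wrist")[:,:,::-1]
T=cv2.imread("pics/top5.png")[210:280,130:210]; T=cv2.resize(T,(457,400),interpolation=cv2.INTER_CUBIC)
cv2.imwrite("pics/w6.png",np.hstack([im[100:400,170:470],cv2.resize(T,(343,300))]))
print(ray(get_calibration("top"),(164.5,252.8),35))
E
```

```text
clock: 10.4
eef_pos: [512.3, 287.4, 113.5]
tcp_rot: [-3.14, -0.001, 2.773]
contact_force: [-0.2, -0.4, -0.5]
opening: 0.271
grasp_force: 39.9
[476.9808578  298.92102657  35.        ]
```

View pics/w6.png

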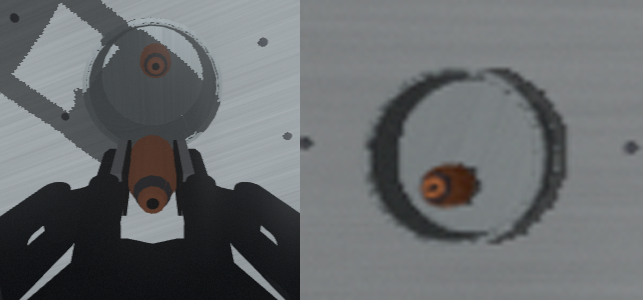

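The first nozzle stands upright in the dish (left panel (155,65)), and the second is held clear of it at (152,170). I'll lower and release.

```bash
python3 -m creep '[{"x":0,"y":1,"z":40,"rx":0,"ry":0,"rz":0,"hand":15},{"x":0,"y":0,"z":30,"rx":0,"ry":0,"rz":0,"hand":15},{"x":0,"y":0,"z":20,"rx":0,"ry":0,"rz":0,"hand":15},{"x":0,"y":0,"z":0,"rx":0,"ry":0,"rz":0,"hand":15},{"x":0,"y":0,"z":0,"rx":0,"ry":0,"rz":0,"hand":15},{"x":0,"y":0,"z":0,"rx":0,"ry":0,"rz":0,"hand":36},{"x":0,"y":0,"z":0,"rx":0,"ry":0,"rz":0,"hand":36},{"x":0,"y":0,"z":0,"rx":0,"ry":0,"rz":0,"hand":36},{"x":0,"y":0,"z":-20,"rx":0,"ry":0,"rz":0,"hand":36},{"x":0,"y":0,"z":-40,"rx":0,"ry":0,"rz":0,"hand":36},{"x":0,"y":0,"z":-60,"rx":0,"ry":0,"rz":0,"hand":85},{"x":0,"y":0,"z":-60,"rx":0,"ry":0,"rz":0,"hand":85},{"x":0,"y":0,"z":-60,"rx":0,"ry":0,"rz":0,"hand":85},{"x":0,"y":0,"z":0,"rx":0,"ry":0,"rz":0,"hand":85}]' 40
python3 - <<'E'
from h import *
c=get_calibration("wrist"); im=grab_frame("wrist")[:,:,::-1]; cv2.imwrite("pics/w7.png",im)
T=grab_frame("top"); cv2.imwrite("pics/top7.png",T[:,:,::-1])
for s,cc in copper(T):
    if cc[1]>200 and cc[0]<250: print(s,cc,ray(get_calibration("top"),cc,30))
print(sense()["qpos"])
E
```

```text
clock: 12.2
eef_pos: [515.7, 290.3, 271.3]
tcp_rot: [3.133, 0.007, 2.772]
contact_force: [0.3, -0.0, -0.1]
opening: 0.996
grasp_force: 0.0
[165, 233, 12, 10, 81] [170.9, 237.3] [516.70105739 285.19366303  30.        ]
[162, 248, 9, 10, 54] [166.5, 252.6] [477.37374605 295.29919879  30.        ]
[ 5.10131231e-01  2.65013136e-01  1.67666297e+00 -2.08166728e-05
  1.19757943e+00 -6.90916765e-01]
```

Both nozzles stand in the dish at about (517,285) and (477,295). I'll go above the cap and turn the wrist back 1.2 rad, to leave room for the twist.

```bash
python3 -m creep '[{"x":-16.7,"y":-55.7,"z":0,"rx":0,"ry":0,"rz":0,"hand":85},{"x":-16.7,"y":-55.7,"z":0,"rx":0,"ry":0,"rz":0,"hand":85},{"x":-16.7,"y":-55.7,"z":0,"rx":0,"ry":0,"rz":0,"hand":85},{"x":-16.7,"y":-55.7,"z":0,"rx":0,"ry":0,"rz":0,"hand":85},{"x":-16.7,"y":-55.7,"z":0,"rx":0,"ry":0,"rz":0,"hand":85},{"x":-16.7,"y":-55.7,"z":0,"rx":0,"ry":0,"rz":0,"hand":85},{"x":-16.7,"y":-55.7,"z":0,"rx":0,"ry":0,"rz":0,"hand":85},{"x":-16.7,"y":-55.7,"z":0,"rx":0,"ry":0,"rz":0,"hand":85},{"x":-16.7,"y":-55.7,"z":0,"rx":0,"ry":0,"rz":0,"hand":85},{"x":-16.7,"y":-55.7,"z":0,"rx":0,"ry":0,"rz":0,"hand":85},{"x":0,"y":0,"z":0,"rx":0,"ry":0,"rz":0.171,"hand":85},{"x":0,"y":0,"z":0,"rx":0,"ry":0,"rz":0.171,"hand":85},{"x":0,"y":0,"z":0,"rx":0,"ry":0,"rz":0.171,"hand":85},{"x":0,"y":0,"z":0,"rx":0,"ry":0,"rz":0.171,"hand":85},{"x":0,"y":0,"z":0,"rx":0,"ry":0,"rz":0.171,"hand":85},{"x":0,"y":0,"z":0,"rx":0,"ry":0,"rz":0.171,"hand":85},{"x":0,"y":0,"z":0,"rx":0,"ry":0,"rz":0.171,"hand":85},{"x":0,"y":0,"z":0,"rx":0,"ry":0,"rz":0,"hand":85},{"x":0,"y":0,"z":0,"rx":0,"ry":0,"rz":0,"hand":85}]' 40
python3 - <<'E'
from h import *
c=get_calibration("wrist"); s=sense(); im=grab_frame("wrist"); np.savez("w8.npz",**c)
print(s["eef_pos"],s["tcp_rot"],s["qpos"])
im=im[:,:,::-1].copy(); cv2.imwrite("pics/w8.png",im)
a=np.linspace(0,2*np.pi,60)
for z,col in((177,(0,0,255)),(152,(0,255,0))):
    P=np.c_[469.7+24*np.cos(a),-290+24*np.sin(a),0*a+z]@c["R"].T+c["t"]; p=P@c["K"].T; p=p[:,:2]/p[:,2:]
    print(z,p.min(0),p.max(0))
    cv2.polylines(im,[p.astype(np.int32)],True,col)
cv2.imwrite("pics/w8o.png",cv2.resize(im[120:320,220:420],(600,600),interpolation=cv2.INTER_CUBIC))
E
```

```text
clock: 14.68
eef_pos: [467.3, -290.5, 263.6]
tcp_rot: [-3.14, -0.001, 1.579]
contact_force: [0.1, -0.1, 0.4]
opening: 1.0
grasp_force: 0.0
[ 467.28978025 -290.51830564  263.55531446] [-3.14033741e+00 -7.83877329e-04  1.57856946e+00] [-5.58947592e-01  2.06971914e-01  1.75770538e+00 -1.36062339e-05
  1.17839521e+00 -5.66716004e-01]
177 [296.54696837 179.9080539 ] [351.67750253 232.12196607]
152 [298.86165565 173.69085134] [349.03629238 221.66966719]
```

View pics/w8o.png

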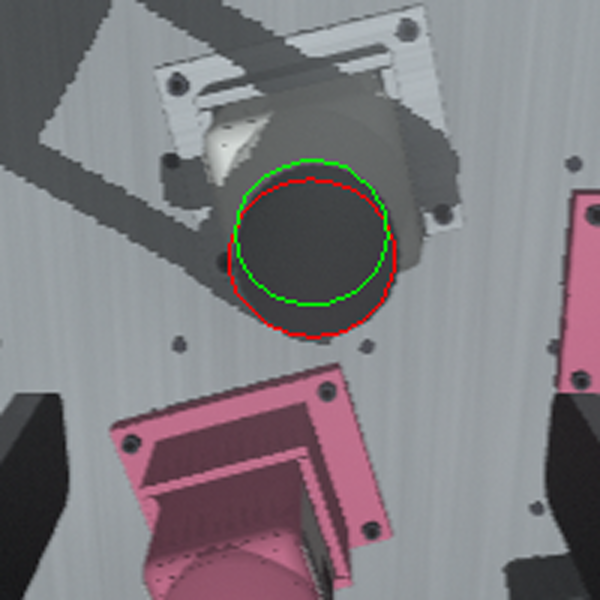

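The cap sits where predicted: its edges match the overlay at (470,-290), top z≈177. I'll descend around it and grip.

```bash
python3 -m creep '[{"x":-0.5,"y":2.5,"z":40,"rx":0,"ry":0,"rz":0,"hand":85},{"x":0,"y":0,"z":40,"rx":0,"ry":0,"rz":0,"hand":85},{"x":0,"y":0,"z":40,"rx":0,"ry":0,"rz":0,"hand":85},{"x":0,"y":0,"z":0,"rx":0,"ry":0,"rz":0,"hand":85},{"x":0,"y":0,"z":0,"rx":0,"ry":0,"rz":0,"hand":40},{"x":0,"y":0,"z":0,"rx":0,"ry":0,"rz":0,"hand":40},{"x":0,"y":0,"z":0,"rx":0,"ry":0,"rz":0,"hand":40},{"x":0,"y":0,"z":0,"rx":0,"ry":0,"rz":0,"hand":40},{"x":0,"y":0,"z":0,"rx":0,"ry":0,"rz":0,"hand":40}]' 90
```

```text
clock: 15.85
eef_pos: [471.2, -291.9, 146.3]
tcp_rot: [3.139, 0.002, 1.575]
contact_force: [-1.0, 0.2, 7.2]
opening: 0.54
grasp_force: 90.7
```

```bash
python3 -m creep '[{"x":0,"y":0,"z":2,"rx":0,"ry":0,"rz":0,"hand":40},{"x":0,"y":0,"z":2,"rx":0,"ry":0,"rz":0,"hand":40},{"x":0,"y":0,"z":2,"rx":0,"ry":0,"rz":0,"hand":40},{"x":0,"y":0,"z":0,"rx":0,"ry":0,"rz":0,"hand":40},{"x":0,"y":0,"z":0,"rx":0,"ry":0,"rz":0,"hand":40}]' 90
```

```text
clock: 16.48
eef_pos: [471.2, -291.9, 141.0]
tcp_rot: [3.139, 0.002, 1.575]
contact_force: [-3.9, 2.5, 15.5]
opening: 0.539
grasp_force: 91.6
```

```bash
python3 -m creep '[{"x":0,"y":0,"z":2,"rx":0,"ry":0,"rz":0,"hand":40},{"x":0,"y":0,"z":0,"rx":0,"ry":0,"rz":0,"hand":40},{"x":0,"y":0,"z":0,"rx":0,"ry":0,"rz":0,"hand":40}]' 90
```

```text
clock: 16.85
eef_pos: [471.3, -292.0, 140.8]
tcp_rot: [3.138, 0.002, 1.575]
contact_force: [-9.9, 6.2, 34.6]
opening: 0.541
grasp_force: 93.8
```

```bash
python3 -m creep '[{"x":0,"y":0,"z":-0.8,"rx":0,"ry":0,"rz":-0.1,"hand":40},{"x":0,"y":0,"z":0,"rx":0,"ry":0,"rz":-0.14,"hand":40},{"x":0,"y":0,"z":0,"rx":0,"ry":0,"rz":-0.14,"hand":40},{"x":0,"y":0,"z":0,"rx":0,"ry":0,"rz":-0.14,"hand":40},{"x":0,"y":0,"z":0,"rx":0,"ry":0,"rz":0,"hand":40}]' 90; python3 -c "
from rig import *
s=sense();print(s['wrist_torque'],s['tcp_rot'])"
```

```text
clock: 17.48
eef_pos: [471.5, -291.8, 140.9]
tcp_rot: [3.139, 0.003, 2.097]
contact_force: [-5.8, 5.1, 26.6]
opening: 0.542
grasp_force: 92.7
[0.83891061 0.97656478 0.12195383] [3.13948727 0.00325576 2.09709977]
```

```bash
python3 -m creep '[{"x":0,"y":0,"z":0,"rx":0,"ry":0,"rz":-0.14,"hand":40},{"x":0,"y":0,"z":0,"rx":0,"ry":0,"rz":-0.14,"hand":40},{"x":0,"y":0,"z":0,"rx":0,"ry":0,"rz":-0.14,"hand":40},{"x":0,"y":0,"z":0,"rx":0,"ry":0,"rz":-0.12,"hand":40},{"x":0,"y":0,"z":0,"rx":0,"ry":0,"rz":0,"hand":40},{"x":0,"y":0,"z":0,"rx":0,"ry":0,"rz":0,"hand":40}]' 90; python3 -c "
from rig import *
s=sense();print(s['wrist_torque'],s['tcp_rot'])"
```

```text
clock: 18.23
eef_pos: [471.4, -292.0, 140.8]
tcp_rot: [-3.141, 0.004, 2.635]
contact_force: [-6.2, 4.0, 25.8]
opening: 0.537
grasp_force: 92.7
[ 0.65000039  1.06748176 -0.00378538] [-3.14136926  0.00396725  2.63517095]
```

```bash
python3 -m creep '[{"x":0,"y":0,"z":-3,"rx":0,"ry":0,"rz":0,"hand":40},{"x":0,"y":0,"z":-4,"rx":0,"ry":0,"rz":0,"hand":40},{"x":0,"y":0,"z":-5,"rx":0,"ry":0,"rz":0,"hand":40},{"x":0,"y":0,"z":-5,"rx":0,"ry":0,"rz":0,"hand":40},{"x":0,"y":0,"z":0,"rx":0,"ry":0,"rz":0,"hand":40}]' 90
```

```text
clock: 18.85
eef_pos: [470.4, -291.4, 154.6]
tcp_rot: [-3.142, 0.001, 2.635]
contact_force: [-0.2, -0.1, -0.8]
opening: 0.54
grasp_force: 92.0
```

The force dropped to zero, so the cap is free. Next I lift to about 5.5 cm and look.

```bash
python3 -m creep '[{"x":0,"y":0,"z":-12,"rx":0,"ry":0,"rz":0,"hand":40},{"x":0,"y":0,"z":-14,"rx":0,"ry":0,"rz":0,"hand":40},{"x":0,"y":0,"z":-12,"rx":0,"ry":0,"rz":0,"hand":40},{"x":0,"y":0,"z":-8,"rx":0,"ry":0,"rz":0,"hand":40},{"x":0,"y":0,"z":0,"rx":0,"ry":0,"rz":0,"hand":40},{"x":0,"y":0,"z":0,"rx":0,"ry":0,"rz":0,"hand":40},{"x":0,"y":0,"z":0,"rx":0,"ry":0,"rz":0,"hand":40}]' 90
python3 - <<'E'
from h import *
w=grab_frame("wrist")[:,:,::-1]; t=grab_frame("top")[:,:,::-1]; s=grab_frame("scene")[:,:,::-1]
f=lambda im,x,y:cv2.resize(im[y:y+75,x:x+100],(400,300),interpolation=cv2.INTER_CUBIC)
cv2.imwrite("pics/end.png",np.vstack([np.hstack([w[100:400,120:520],f(t,350,215)]),np.hstack([f(s,195,115),f(t,120,210)])]))
E
```

```text
clock: 19.73
eef_pos: [469.9, -291.1, 199.6]
tcp_rot: [3.142, -0.001, 2.635]
contact_force: [-0.0, -0.3, -0.3]
opening: 0.535
grasp_force: 92.0
```

View pics/end.png

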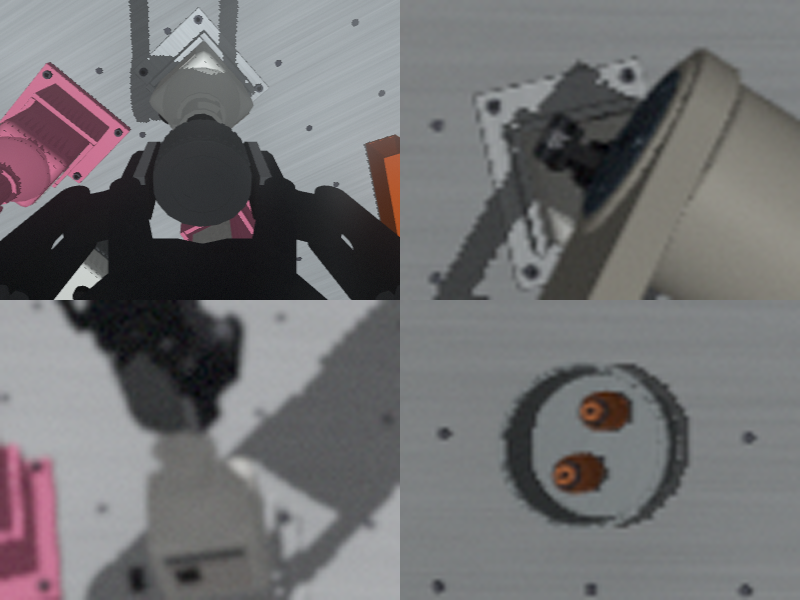

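The cap is held level between the pads (upper left (203,170)), directly above the open neck at (205,108). Both nozzles stand in the upright dish (lower right (605,410) and (580,473)). I'm handing in.

```bash
python3 -c "
from rig import *
print(sign_off())"
```

```text
the job is handed in; nothing more can be done
None
```

The job is handed in at about 20 s of the 67 s: both nozzles stand in the upright dish, and the gripper is holding the freed cap level and still, straight above the open neck and about 5 cm up; no verdict was returned.

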